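Sort the mill and jack parts back into their drawers

ROBOT

A 7-joint arm with a two-finger parallel gripper is mounted at the origin on the work surface. World frame = base frame: x ahead of the robot, y to its left, z up, the work surface at z = 0. Lengths are in m, angles in rad, forces in N, time in s.
With the tool pointing down it reaches from about 0.35 to 0.9 m from the base axis. Payload 8.1 kg.
Tool frame: the origin (TCP) lies on the centre line of the jaws, within the pads' length; the fingertips stand 19 mm ahead of it and the grasp point (between the pads) is the TCP; z points along the fingers, y is the line along which they close (so a half turn about z gives the same grasp; the last joint's range is limited). The gripper opens to 92 mm and grips with 3 to 60 N. Pads are 19 mm wide; open, the fingers measure 130 mm over their backs; the gripper's body (75 mm by 190 mm) begins 47 mm behind the grasp point.
Start: joints at [-1.428, 0.434, 0.025, 1.573, -0.012, 1.134, -0.075], TCP at [0.152, 0.606, 0.246] pointing down, gripper open.
Joint ranges: [-2.62, 2.62], [-0.44, 2.09], [-1.27, 1.32], [0.08, 2.57], [-1.32, 4.46], [0.12, 2], [-2.74, 2.74]. Speed limits (rad/s): [2.22, 2.22, 3.01, 3.01, 3.14, 3.14, 3.14].

INTERFACE

Orientations are given as a unit quaternion [w, x, y, z].
In Python, from workcell import arm, eyes, ticket gives the robot as it stands.
- The arm moves only by the tool apply_moves, never from a script. Its argument "motion" is one flat list of numbers, 7 for each row, row after row: the finger opening in mm, from 0 to 91.8, then the shift along the tool's x, y, z in mm, then the turn, a rotation vector about the tool's x, y, z in degrees. In form: [claw, x, y, z, wx, wy, wz, claw, x, y, z, wx, wy, wz, ...]. A call has 1 to 12 rows; each row shifts and turns the commanded pose from where the row before left it, along the tool's axes as they then stand; what a row does not reach is not made up. A row lasts 1/8 s, in which the tool goes at most 62.5 mm and 10.7 degrees, less where a joint would pass 70% of its speed; a pose out of reach is approached as far as the arm can. A call is refused whole if a number of a shift passes 62.5 or a number of a turn 10.7, either way. A call with a gripper value outside its range is refused whole. The fingers move at their own pace and stop on an object; the grip force is fixed at half the most. Time passes only in rows, so rows that do not move let the fingers close. It gives the time, the measured TCP pose, the force, the opening and the grip force at its end, in the units of the state.
- arm.state(): the state, without advancing time (a new reading comes with each control period).
- eyes.camera(name): name is "side" or "top"; returns the picture (420x560x3 uint8, red, green, blue); there is no depth.
- eyes.get_calibration(name): a dict with "fx", "fy", "cx", "cy" (pixels), "D" ([k1, k2, p1, p2, k3] as OpenCV has them; the pictures are not rectified), "rvec" (rotation vector, rad) and "tvec" (3), from world to camera coordinates, as OpenCV has them. Camera axes: x right, y down, z forward; pixel columns grow to the right and rows downward; lengths in m; the calibration is good to about 2 mm. A picture is of the moment at which its call begins. get_calibration takes no time and is no camera call.
- ticket.finish_job(): hands the job in; it is judged then, once.
The state is a dict: "t": time; "joint_positions": joint angles; "qd": joint speeds; "tau": joint torques, N m; "tcp_pos": TCP position; "tool_rot": TCP orientation; "force": force on the tool from outside, world axes, zero at the start; "moment": the same for the moment, N m; "opening": finger opening in m; "finger_force": force on a finger pad.
Only numpy, scipy, OpenCV 4.12 (cv2) and the standard library are available. Lean on these libraries where they do the work, as an engineer would, in place of code of your own. Each camera call takes 0.05 s, during which the arm holds its last target. There are 200 camera calls.

TASK

Put the loose parts on the cutting mat back into their drawers: the two blue star knobs into the drawer with the blue tab, the two steel drill chucks into the one with the red tab, and the yellow tool clamp into the one with the yellow tab. Only one part goes in each bay, standing upright and flat on the drawer's floor as it stands now, set down and not dropped. Leave the glue bottle and the green paint pot where they stand.

Things in the scene. Friction and masses are not known exactly. Their poses are not given: they have to be found in the camera images.
- knob1_mid (a point): One of two alike blue plastic star knobs with six lobes, 42 mm across the lobes, 38 mm high, standing on its hub (26 mm across, the lowest 12 mm); the lobed head spans 12 to 36 mm above its underside, with a thin steel cap on top. The point is at its centre, 19 mm above its underside; z up. About 50 g.
- knob2_mid (a point): One of two alike blue plastic star knobs with six lobes, 42 mm across the lobes, 38 mm high, standing on its hub (26 mm across, the lowest 12 mm); the lobed head spans 12 to 36 mm above its underside, with a thin steel cap on top. The point is at its centre, 19 mm above its underside; z up. About 50 g.
- chuck1_mid (a point): One of two alike steel drill chucks, standing nose up: 30 mm across for the lower 30 mm, then tapering to 18 mm at the top, 44 mm high, with two dark knurled bands. The point is at its centre, 22 mm above its underside; z up. About 140 g.
- chuck2_mid (a point): One of two alike steel drill chucks, standing nose up: 30 mm across for the lower 30 mm, then tapering to 18 mm at the top, 44 mm high, with two dark knurled bands. The point is at its centre, 22 mm above its underside; z up. About 140 g.
- clamp_mid (a point): Yellow painted metal tool clamp, a block 44 mm (its x) by 36 mm (its y) by 38 mm high with an 18 mm bore straight down through it. The point is at its centre, 19 mm above its underside; z up. About 120 g.
- drawer_blue: Open grey parts drawer, 138 (x) by 114 (y) by 22 mm high, fixed to the bench, with a blue tab (70 mm wide, 13 mm deep) outside its front (-x) end. Origin: centre of its underside; x along its length away from the tab, z up. Walls 3 mm, floor 3 mm thick. A blue cross wall at x = 0, 4 mm thick, top at 14 mm, makes two bays, each 64 (x) by 108 mm (y), centred at x = -34 and +34 mm.
- drawer_red: Open grey parts drawer, 138 (x) by 114 (y) by 22 mm high, fixed to the bench, with a red tab (70 mm wide, 13 mm deep) outside its front (-x) end. Origin: centre of its underside; x along its length away from the tab, z up. Walls 3 mm, floor 3 mm thick. A red cross wall at x = 0, 4 mm thick, top at 14 mm, makes two bays, each 64 (x) by 108 mm (y), centred at x = -34 and +34 mm.
- drawer_yellow: Open grey parts drawer, 138 (x) by 114 (y) by 22 mm high, fixed to the bench, with a yellow tab (70 mm wide, 13 mm deep) outside its front (-x) end. Origin: centre of its underside; x along its length away from the tab, z up. Walls 3 mm, floor 3 mm thick. A yellow cross wall at x = 0, 4 mm thick, top at 14 mm, makes two bays, each 64 (x) by 108 mm (y), centred at x = -34 and +34 mm.
- glue_mid (a point): Small white glue bottle with an orange cap, 28 mm across, 54 mm high, standing among the parts; not to be disturbed. The point is at its centre, 27 mm above its underside.
- paint_mid (a point): Small green paint pot, 28 mm across, 32 mm high, standing between two drawers; not to be disturbed. The point is at its centre, 16 mm above its underside.
There are look-alikes about, which are no part of the job. What is shaped like the part that bears knob2_mid but brown is not meant.

How it is judged:
At the end, for the whole second after the job is handed in: Knobs in the blue-tab, chucks in the red-tab, clamp in the yellow-tab drawer, one part to a bay: centre 12 to 56 mm from the drawer's middle along its length, within 45 mm of its centre line, upright within 0.12 rad, height within 4 mm of flat on the floor, released, at rest (y of knob1_mid in the frame of drawer_blue between -0.045 and 0.045 m and z of knob1_mid in the frame of drawer_blue between 0.018 and 0.026 m and angle between each of knob1_mid, knob2_mid, chuck1_mid, chuck2_mid, clamp_mid's own z axis and vertical below 0.12 rad and linear speed of each of knob1, knob2, chuck1, chuck2, clamp below 0.02 m/s and angular speed of each of knob1, knob2, chuck1, chuck2, clamp below 0.2 rad/s and y of knob2_mid in the frame of drawer_blue between -0.045 and 0.045 m and z of knob2_mid in the frame of drawer_blue between 0.018 and 0.026 m and y of chuck1_mid in the frame of drawer_red between -0.045 and 0.045 m and z of chuck1_mid in the frame of drawer_red between 0.021 and 0.029 m and y of chuck2_mid in the frame of drawer_red between -0.045 and 0.045 m and z of chuck2_mid in the frame of drawer_red between 0.021 and 0.029 m and y of clamp_mid in the frame of drawer_yellow between -0.045 and 0.045 m and z of clamp_mid in the frame of drawer_yellow between 0.018 and 0.026 m and ((x of knob1_mid in the frame of drawer_blue between 0.012 and 0.056 m and x of knob2_mid in the frame of drawer_blue between -0.056 and -0.012 m) or (x of knob1_mid in the frame of drawer_blue between -0.056 and -0.012 m and x of knob2_mid in the frame of drawer_blue between 0.012 and 0.056 m)) and ((x of chuck1_mid in the frame of drawer_red between 0.012 and 0.056 m and x of chuck2_mid in the frame of drawer_red between -0.056 and -0.012 m) or (x of chuck1_mid in the frame of drawer_red between -0.056 and -0.012 m and x of chuck2_mid in the frame of drawer_red between 0.012 and 0.056 m)) and (x of clamp_mid in the frame of drawer_yellow between 0.012 and 0.056 m or x of clamp_mid in the frame of drawer_yellow between -0.056 and -0.012 m)); the robot touches nothing.
It fails at once if the glue bottle is pushed more than 20 mm or tipped over (distance of glue_mid from where it was at the start of the episode above 0.02 m or angle between glue_mid's own z axis and vertical above 0.5 rad).
It fails at once if the paint pot is pushed more than 20 mm or tipped over (distance of paint_mid from where it was at the start of the episode above 0.02 m or angle between paint_mid's own z axis and vertical above 0.5 rad).
It fails at once if a part is dropped: let go while its centre is more than 90 mm above the bench ((height (world z) of knob1_mid above 0.09 m and contact force between the fingers and knob1 below 0.01 N) or (height (world z) of knob2_mid above 0.09 m and contact force between the fingers and knob2 below 0.01 N) or (height (world z) of chuck1_mid above 0.09 m and contact force between the fingers and chuck1 below 0.01 N) or (height (world z) of chuck2_mid above 0.09 m and contact force between the fingers and chuck2 below 0.01 N) or (height (world z) of clamp_mid above 0.09 m and contact force between the fingers and clamp below 0.01 N)).
It also fails if it takes over 99 s, if anything falls off the work surface, if the arm or the gripper's body presses on something with over 40 N, if the wrist force passes 120 N, or if a joint passes its speed limit or range.

## Working session

There is one attempt and no reset: what is moved stays moved. The work goes in short steps, Python scripts to look and compute and a tool call to move; the robot and the scene stay as the last step left them, time stands still between calls to the robot, and variables do not carry over. Pictures are saved under pics/ and viewed, at most 14 in all, crops included, and the job is handed in when it is done.

Besides the shell and the picture viewer there is one more tool, called after "Call:" as a command line: name --argument value ..., lists and objects as JSON in quotes. apply_moves: Moves the arm, as the interface text tells. Its arguments: {"type":"object","properties":{"motion":{"type":"array","items":{"type":"number"}}},"required":["motion"]}

```bash
mkdir -p pics; ls; python3 - <<'E'
from workcell import arm, eyes, ticket
import cv2
for n in ("top","side"):
    cv2.imwrite(f"pics/{n}0.png",eyes.camera(n)[:,:,::-1]); print(eyes.get_calibration(n))
s=arm.state(); print(s["t"],s["tcp_pos"],s["tool_rot"],s["opening"])
E
```

```text
pics
{'fx': 444.00450526662985, 'fy': 444.00450526662985, 'cx': 277.8112016501562, 'cy': 208.12418193591193, 'D': array([-0.11285713,  0.        ,  0.        ,  0.        ,  0.        ]), 'rvec': array([ 2.21029275, -1.99277159,  0.21293098]), 'tvec': array([-0.04987307,  0.50345928,  0.83470027])}
{'fx': 394.5901834777114, 'fy': 394.5901834777114, 'cx': 278.13877761629465, 'cy': 207.907012233389, 'D': array([-0.06387505,  0.        ,  0.        ,  0.        ,  0.        ]), 'rvec': array([ 0.65891324, -2.59466418,  1.16058656]), 'tvec': array([0.426965  , 0.16335571, 0.6560112 ])}
0.1 [0.15204063 0.60582657 0.24503092] [-1.63942943e-05  1.22630615e-01  9.92452155e-01 -6.71588888e-04] 0.09209560858862371
```

View pics/top0.png

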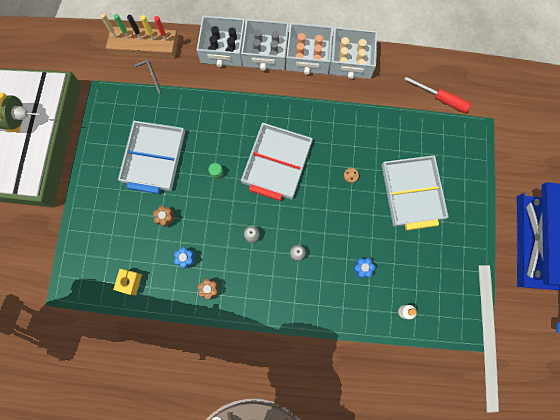

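View pics/side0.png

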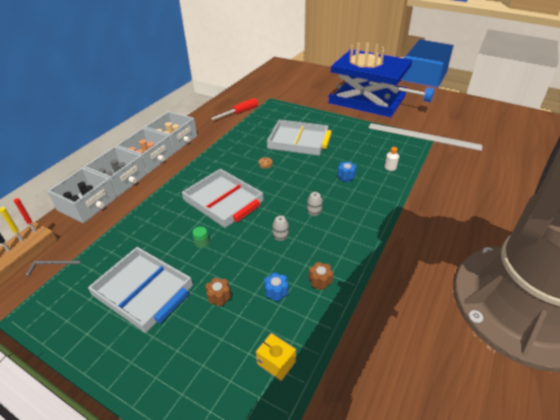

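Top view: blue knobs at (183,258) and (365,267), with brown look-alikes at (163,215) and (207,289). Chucks are at (252,234) and (298,252), the clamp at (127,281), the glue at (408,312) and the paint pot at (215,170). The drawers are blue (153,157), red (277,160) and yellow (415,190), tabs toward the bottom. The blue knobs fit the description; the brown ones do not.

```bash
cat > h.py <<'E'
import numpy as np, cv2
from workcell import arm, eyes
def cal(n):
    c=eyes.get_calibration(n); K=np.array([[c["fx"],0,c["cx"]],[0,c["fy"],c["cy"]],[0,0,1]])
    return K,c["D"],c["rvec"],c["tvec"]
def ray(n,px,z):
    K,D,r,t=cal(n); R=cv2.Rodrigues(r)[0]
    u=cv2.undistortPoints(np.float64(px).reshape(-1,1,2),K,D).reshape(-1,2)
    d=np.c_[u,np.ones(len(u))]@R; o=-R.T@t
    return (o+d*((z-o[2])/d[:,2])[:,None])[:,:2]
def proj(n,P):
    K,D,r,t=cal(n); return cv2.projectPoints(np.float64(P).reshape(-1,1,3),r,t,K,D)[0].reshape(-1,2)
def blobs(img,lo,hi,mn=15):
    h=cv2.cvtColor(img,cv2.COLOR_RGB2HSV); m=cv2.inRange(h,lo,hi)
    n,l,s,c=cv2.connectedComponentsWithStats(m)
    return [(c[i],s[i,4],l==i) for i in range(1,n) if s[i,4]>=mn]
E
python3 - <<'E'
from h import *
K,D,r,t=cal("top"); print("cam",-cv2.Rodrigues(r)[0].T@t)
img=cv2.imread("pics/top0.png")[:,:,::-1].copy()
roi=img.copy(); roi[:, :95]=0; roi[:, 470:]=0; roi[:110]=0; roi[330:]=0
for nm,lo,hi in (("blue",(100,130,80),(125,255,255)),("red",(0,200,120),(6,255,255)),("yellow",(22,150,120),(32,255,255)),("brown",(7,120,90),(18,255,255)),("green",(55,150,120),(75,255,255))):
    for c,a,m in blobs(roi,lo,hi):
        print(nm,c.round(1),a,(ray("top",c,.014)[0]*1e3).round(),(ray("top",c,.028)[0]*1e3).round())
for nm,p,z in (("chuck1",(252,233),.03),("chuck2",(298,252),.03),("glue",(408,312),.04)): print(nm,ray("top",p,z))
cr=np.hstack([cv2.resize(img[240:320,y:y+80],(400,400),interpolation=cv2.INTER_CUBIC) for y in (100,155)])
cr=np.vstack([cr[:300],np.hstack([cv2.resize(img[a:a+60,b:b+80],(400,300),interpolation=cv2.INTER_CUBIC) for a,b in ((215,235),(240,325))])])
cv2.imwrite("pics/crop.png",cr[:,:,::-1])
E
```

```text
cam [ 0.31918539 -0.01701886  0.92223325]
blue [151.4 155.4] 109 [603. 288.] [598. 284.]
blue [143.1 187.7] 225 [529. 294.] [526. 289.]
blue [183.8 257.5] 265 [391. 185.] [390. 182.]
blue [363.7 267.5] 271 [ 409. -184.] [ 408. -182.]
red [278.4 161. ] 70 [617.  13.] [613.  12.]
yellow [415.4 190.2] 81 [ 584. -285.] [ 580. -281.]
yellow [421.6 224.4] 194 [ 511. -301.] [ 508. -297.]
yellow [125.2 281.6] 343 [328. 299.] [328. 294.]
brown [451.6 111.4] 89 [ 777. -363.] [ 770. -358.]
brown [350.8 175. ] 157 [ 603. -144.] [ 598. -142.]
brown [162.5 215.5] 190 [474. 243.] [471. 239.]
brown [207.4 288.3] 197 [334. 128.] [334. 126.]
brown [411.4 311.5] 35 [ 329. -288.] [ 329. -284.]
chuck1 [[0.45415889 0.04974465]]
chuck2 [[ 0.42524098 -0.04691825]]
glue [[ 0.32750946 -0.27344218]]
```

View pics/crop.png

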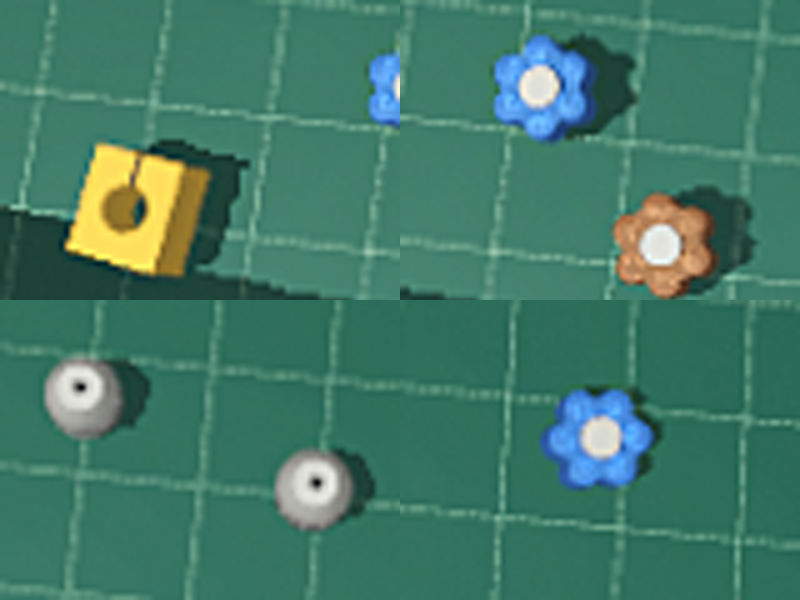

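The crop confirms the blue star knobs at (183,257) and (365,267), and a brown one at (207,289). Chuck tips are at (251,232) and (298,251.5). Clamp top corners are (119.6,268.6), (136.4,272.4), (131.6,295) and (113.2,290).

```bash
python3 - <<'E'
from h import *
img=cv2.imread("pics/top0.png")[:,:,::-1].copy()
c=ray("top",np.array([(119.6,268.6),(136.4,272.4),(131.6,295),(113.2,290)])-.4,.038)*1e3
print("clamp",c.round(),c.mean(0).round(1)); e=np.diff(np.vstack([c,c[:1]]),axis=0)
print("edges",[(round(np.hypot(*v)),round(np.degrees(np.arctan2(v[1],v[0])))) for v in e])
for n,p,z in (("k1",(183,257.4),.038),("k2",(365.4,267.4),.038),("c1",(251,232.4),.044),("c2",(298.2,251.6),.044)):
    print(n,(ray("top",np.array(p)-.4,z)*1e3).round(1))
h=cv2.cvtColor(img,cv2.COLOR_RGB2HSV)
for n,(x,y,w,hh) in dict(blue=(105,110,95,90),red=(230,112,90,95),yel=(370,145,85,90)).items():
    m=np.zeros(img.shape[:2],np.uint8); m[y:y+hh,x:x+w]=cv2.inRange(h,(0,0,100),(180,60,255))[y:y+hh,x:x+w]
    k=max(cv2.findContours(cv2.morphologyEx(m,cv2.MORPH_CLOSE,np.ones((7,7))),cv2.RETR_EXTERNAL,cv2.CHAIN_APPROX_NONE)[0],key=cv2.contourArea)
    r=cv2.minAreaRect((ray("top",k.reshape(-1,2),.018)*1e3).astype(np.float32)); print(n,r)
E
```

```text
clamp [[353. 308.]
 [350. 272.]
 [304. 274.]
 [310. 314.]] [329.2 291.8]
edges [(36, -96), (46, 177), (39, 82), (44, -8)]
k1 [[390.  182.1]]
k2 [[ 407.8 -182.5]]
c1 [[453.8  51.7]]
c2 [[425.1 -45.9]]
blue ((604.0136108398438, 287.94342041015625), (121.73872375488281, 144.54344177246094), 86.19557189941406)
red ((618.619384765625, 16.88818359375), (117.00257110595703, 145.1407012939453), 77.10729217529297)
yel ((583.5924072265625, -281.251708984375), (142.24293518066406, 122.03939056396484), 13.664061546325684)
```

```bash
cat > plan.py <<'E'
import sys, numpy as np
from workcell import arm
# usage: plan.py x y z theta(deg of tool y) : turn (deg about tool z), then shift in turned tool axes, mm
x,y,z,th=map(float,sys.argv[1:5]); s=arm.state(); w,a,b,c=s["tool_rot"]
from scipy.spatial.transform import Rotation as R
r=R.from_quat([a,b,c,w]); Y=r.apply([0,1,0]); t0=np.degrees(np.arctan2(Y[1],Y[0]))
turn=(t0-th+90)%180-90
p=s["tcp_pos"]*1e3; d=np.array([x,y,z])-p
r2=r*R.from_rotvec([0,0,np.radians(turn)])
print("t",s["t"],"p",p.round(1),"th",t0.round(1),"tilt",np.degrees(np.arccos(-r.apply([0,0,1])[2])).round(2),"q",s["joint_positions"].round(2),"open",round(s["opening"]*1e3,1),"F",s["finger_force"])
print("turn",turn.round(1),"shift",r2.inv().apply(d).round(1),"shift before turn",r.inv().apply(d).round(1))
E
python3 plan.py 329 292 100 84
```

```text
t 0.1 p [152.  605.8 245. ] th 75.9 tilt 0.08 q [-1.43  0.44  0.02  1.57 -0.01  1.13 -0.08] open 92.1 F 0.0
turn -8.1 shift [-208.8 -293.4  145.4] shift before turn [-248.  -261.1  145.4]
```

Call:
apply_moves --motion '[70,0,0,0,0,0,-8,70,-26,-36.5,18,0,0,0,70,-26,-36.5,18,0,0,0,70,-26,-36.5,18,0,0,0,70,-26,-36.5,18,0,0,0,70,-26,-36.5,18,0,0,0,70,-26,-36.5,18,0,0,0,70,-26,-36.5,18,0,0,0,70,-26,-36.5,18,0,0,0,65,0,0,0,0,0,0]'

```text
t: 1.35
tcp_pos: [0.3287, 0.2897, 0.1005]
tool_rot: [-0.001, 0.056, 0.998, -0.002]
force: [-0.3, -0.3, -0.2]
opening: 0.0662
finger_force: 0.0
```

```bash
python3 plan.py 329 292 22 84
```

```text
t 1.35 p [328.7 289.7 100.5] th 83.6 tilt 0.23 q [-0.89  0.34  0.05  2.18 -0.03  0.63  0.64] open 66.2 F 0.0
turn -0.4 shift [-0.2  2.6 78.5] shift before turn [-0.2  2.6 78.5]
```

Call:
apply_moves --motion '[62,0,2.3,30,0,0,0,62,0,0,30,0,0,0,62,0,0,16,0,0,0,62,0,0,0,0,0,0,25,0,0,0,0,0,0,25,0,0,0,0,0,0,25,0,0,0,0,0,0,25,0,0,0,0,0,0,25,0,0,0,0,0,0]'

```text
t: 2.48
tcp_pos: [0.3284, 0.2962, 0.0263]
tool_rot: [0.0, 0.053, 0.999, 0.0]
force: [-0.7, -1.2, 6.6]
opening: 0.036
finger_force: 30.0
```

```bash
python3 plan.py 551 -291 100 103
```

```text
t 2.475 p [328.4 296.2  26.3] th 83.9 tilt 0.04 q [-0.88  0.48  0.04  2.23 -0.04  0.43  0.65] open 36.0 F 30.00015590339899
turn -19.1 shift [ -84.8 -622.2  -74. ] shift before turn [-283.8 -560.2  -74. ]
```

Call:
apply_moves --motion '[25,0,0,-25,0,0,0,25,0,0,-49,0,0,0,25,0,0,0,0,0,-9.5,25,0,0,0,0,0,-9.6,25,-7,-40,0,0,0,0,25,-7,-52,0,0,0,0,25,-7,-52,0,0,0,0,25,-7,-52,0,0,0,0,25,-7,-52,0,0,0,0,25,-7,-52,0,0,0,0,25,-7,-52,0,0,0,0]'

```text
t: 3.85
tcp_pos: [0.4557, -0.0375, 0.0999]
tool_rot: [0.0, -0.113, 0.994, 0.0]
force: [1.1, 1.1, -0.4]
opening: 0.0362
finger_force: 30.0
```

```bash
python3 plan.py 551 -291 100 103
```

```text
t 3.85 p [455.7 -37.5  99.9] th 103.0 tilt 0.03 q [-0.07  0.36  0.05  2.14 -0.03  0.64  1.79] open 36.2 F 30.00145945698023
turn 0.0 shift [-3.590e+01 -2.685e+02 -1.000e-01] shift before turn [-3.580e+01 -2.685e+02 -1.000e-01]
```

Call:
apply_moves --motion '[25,-7,-52,0,0,0,0,25,-7,-52,0,0,0,0,25,-7,-52,0,0,0,0,25,-7,-52,0,0,0,0,25,-5,-40,0,0,0,0,25,-3,-20,0,0,0,0,25,0,0,0,0,0,0,25,0,0,0,0,0,0]'

```text
t: 4.85
tcp_pos: [0.5503, -0.2876, 0.0995]
tool_rot: [-0.0, -0.114, 0.994, 0.001]
force: [-0.2, -0.4, -1.2]
opening: 0.036
finger_force: 30.0
```

```bash
python3 plan.py 551 -291 29.5 103; python3 - <<'E'
from h import *
i=eyes.camera("top"); cv2.imwrite("pics/a.png",cv2.resize(i[120:320,330:530],(600,600))[:,:,::-1])
E
```

```text
t 4.85 p [ 550.3 -287.6   99.5] th 103.1 tilt 0.07 q [ 0.34  0.58  0.08  1.74 -0.06  0.83  2.25] open 36.0 F 29.999946020543575
turn 0.1 shift [ 0.  -3.6 70. ] shift before turn [ 0.  -3.6 70. ]
```

View pics/a.png

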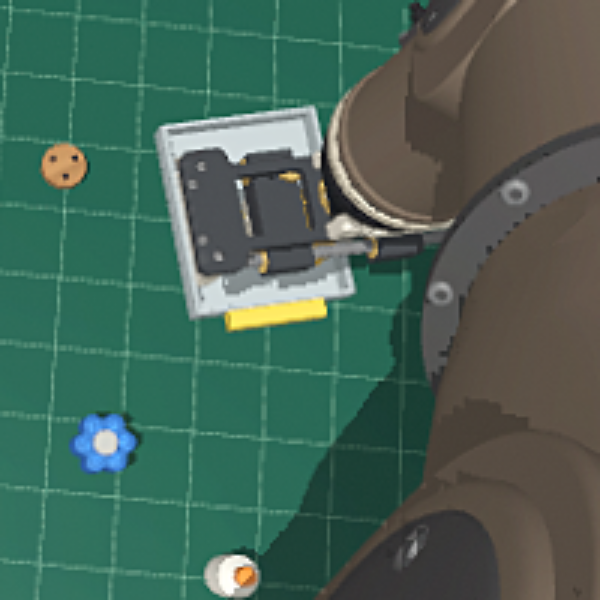

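The gripper hangs over the near bay of the yellow drawer (crop (275,210)), lined up with its walls, and nothing is in the way. Lowering.

Call:
apply_moves --motion '[25,0,-3.5,30,0,0,0,25,0,0,26,0,0,0,25,0,0,10,0,0,0,25,0,0,3,0,0,0,25,0,0,0,0,0,0,25,0,0,0,0,0,0]'

```text
t: 5.65
tcp_pos: [0.552, -0.2925, 0.0317]
tool_rot: [0.001, -0.113, 0.994, -0.0]
force: [0.4, 0.2, -0.4]
opening: 0.0358
finger_force: 30.0
```

Call:
apply_moves --motion '[25,0,0,1.5,0,0,0,25,0,0,1,0,0,0,25,0,0,0,0,0,0]'

```text
t: 6.02
tcp_pos: [0.5517, -0.2924, 0.0294]
tool_rot: [0.0, -0.113, 0.994, -0.0]
force: [-2.2, 0.1, 9.1]
opening: 0.0357
finger_force: 30.0
```

Call:
apply_moves --motion '[44,0,0,0,0,0,0,56,0,0,0,0,0,0,56,0,0,0,0,0,0,56,0,0,-20,0,0,0,56,0,0,-50,0,0,0,60,0,0,0,0,0,0]'

```text
t: 6.78
tcp_pos: [0.5538, -0.2935, 0.1019]
tool_rot: [0.003, -0.113, 0.994, -0.002]
force: [-0.6, -0.3, 0.3]
opening: 0.0596
finger_force: 0.0
```

```bash
python3 plan.py 407.8 -182.5 90 66
```

```text
t 6.775 p [ 553.8 -293.5  101.9] th 103.0 tilt 0.39 q [ 0.35  0.58  0.08  1.73 -0.06  0.83  2.25] open 59.6 F 0.0
turn 37.0 shift [178.6  42.   10.7] shift before turn [117.3 141.   10.7]
```

Call:
apply_moves --motion '[60,0,0,0,0,0,9.2,60,0,0,0,0,0,9.3,60,0,0,0,0,0,9.3,60,0,0,0,0,0,9.2,60,45,10,3,0,0,0,60,45,11,3,0,0,0,60,45,11,3,0,0,0,60,43,10,2,0,0,0,60,0,0,0,0,0,0,60,0,0,0,0,0,0]'

```text
t: 8.02
tcp_pos: [0.4065, -0.1818, 0.0872]
tool_rot: [0.0, 0.208, 0.978, -0.0]
force: [0.3, -2.0, -0.2]
opening: 0.0601
finger_force: 0.0
```

```bash
python3 plan.py 407.8 -182.5 25 66; python3 - <<'E'
from h import *
i=eyes.camera("top"); cv2.imwrite("pics/b.png",cv2.resize(i[120:320,310:510],(600,600))[:,:,::-1])
E
```

```text
t 8.025 p [ 406.5 -181.8   87.2] th 66.0 tilt 0.05 q [ 0.1   0.37  0.25  2.19 -0.16  0.59  1.63] open 60.1 F 0.0
turn 0.0 shift [-1.4 -0.1 62.2] shift before turn [-1.4 -0.1 62.2]
```

View pics/b.png

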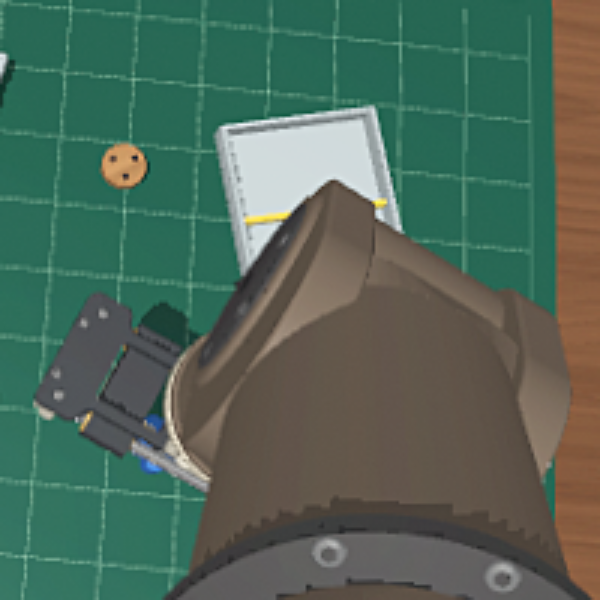

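The gripper stands over the blue knob, blue showing at crop (155,440). The yellow drawer's near bay is hidden by the arm, so I'll check it later. Descending.

Call:
apply_moves --motion '[60,-1.4,0,30,0,0,0,60,0,0,24,0,0,0,60,0,0,9,0,0,0,60,0,0,0,0,0,0,30,0,0,0,0,0,0,30,0,0,0,0,0,0,30,0,0,0,0,0,0,30,0,0,0,0,0,0]'

```text
t: 9.07
tcp_pos: [0.4076, -0.1822, 0.0247]
tool_rot: [0.001, 0.208, 0.978, 0.0]
force: [-0.3, 0.0, 6.9]
opening: 0.0376
finger_force: 30.0
```

```bash
python3 plan.py 637 286 100 86
```

```text
t 9.075 p [ 407.6 -182.2   24.7] th 66.0 tilt 0.06 q [ 0.15  0.5   0.2   2.23 -0.22  0.43  1.68] open 37.6 F 30.000769793987274
turn -20.0 shift [-196.3  483.   -75.1] shift before turn [-19.4 521.  -75.1]
```

Call:
apply_moves --motion '[30,0,0,-25,0,0,0,30,0,0,-50,0,0,0,30,0,0,0,0,0,-10,30,0,0,0,0,0,-10,30,-15,36,0,0,0,0,30,-20,49,0,0,0,0,30,-20,49,0,0,0,0,30,-20,49,0,0,0,0,30,-20,49,0,0,0,0,30,-20,49,0,0,0,0,30,-20,49,0,0,0,0,30,-20,49,0,0,0,0]'

```text
t: 10.58
tcp_pos: [0.5885, 0.1868, 0.0992]
tool_rot: [-0.0, 0.035, 0.999, -0.0]
force: [0.3, -0.1, -0.1]
opening: 0.0377
finger_force: 30.0
```

Call:
apply_moves --motion '[30,-17,44,0,0,0,0,30,-15,38,0,0,0,0,30,-7,20,0,0,0,0,30,0,0,0,0,0,0,30,0,0,0,0,0,0]'

```text
t: 11.2
tcp_pos: [0.6338, 0.2829, 0.099]
tool_rot: [-0.0, 0.035, 0.999, -0.001]
force: [-0.5, 0.2, -0.8]
opening: 0.0376
finger_force: 30.0
```

```bash
python3 plan.py 637 286 28 86
```

```text
t 11.2 p [633.8 282.9  99. ] th 86.0 tilt 0.08 q [-0.59  0.68  0.16  1.54 -0.12  0.93  1.1 ] open 37.6 F 29.999664276838303
turn -0.0 shift [-3.1  3.4 71. ] shift before turn [-3.1  3.4 71. ]
```

Call:
apply_moves --motion '[30,-3,3.5,30,0,0,0,30,0,0,26,0,0,0,30,0,0,11,0,0,0,30,0,0,4,0,0,0,30,0,0,0,0,0,0,30,0,0,0,0,0,0]'

```text
t: 11.95
tcp_pos: [0.6379, 0.2877, 0.0293]
tool_rot: [0.001, 0.035, 0.999, 0.0]
force: [0.9, 0.1, -0.4]
opening: 0.0375
finger_force: 30.0
```

Call:
apply_moves --motion '[30,0,0,1.5,0,0,0,30,0,0,0,0,0,0,30,0,0,0,0,0,0]'

```text
t: 12.32
tcp_pos: [0.6379, 0.2878, 0.0279]
tool_rot: [0.001, 0.035, 0.999, 0.0]
force: [-0.4, -0.7, 5.2]
opening: 0.0377
finger_force: 30.0
```

Contact. Releasing, then on to knob 1.

Call:
apply_moves --motion '[44,0,0,0,0,0,0,56,0,0,0,0,0,0,56,0,0,0,0,0,0,56,0,0,-20,0,0,0,56,0,0,-50,0,0,0,60,0,0,0,0,0,0]'

```text
t: 13.08
tcp_pos: [0.6405, 0.2888, 0.1027]
tool_rot: [0.004, 0.035, 0.999, 0.002]
force: [0.4, -0.3, -0.8]
opening: 0.0592
finger_force: 0.0
```

```bash
python3 plan.py 390 182 90 92
```

```text
t 13.075 p [640.5 288.8 102.7] th 86.0 tilt 0.51 q [-0.6   0.68  0.16  1.53 -0.12  0.93  1.1 ] open 59.2 F 0.0
turn -6.0 shift [254.1 -98.   10.3] shift before turn [ 242.5 -124.    10.3]
```

Call:
apply_moves --motion '[60,0,0,0,0,0,-6,60,43,-17,2,0,0,0,60,43,-16,2,0,0,0,60,43,-16,2,0,0,0,60,43,-16,2,0,0,0,60,43,-17,1,0,0,0,60,38,-16,1,0,0,0,60,0,0,0,0,0,0,60,0,0,0,0,0,0]'

```text
t: 14.2
tcp_pos: [0.3891, 0.1814, 0.0874]
tool_rot: [0.001, -0.018, 1.0, 0.001]
force: [0.7, 0.3, -0.5]
opening: 0.06
finger_force: 0.0
```

```bash
python3 plan.py 390 182 25 92; python3 - <<'E'
from h import *
i=eyes.camera("side"); cv2.imwrite("pics/c.png",cv2.resize(i,(800,600))[:,:,::-1])
E
```

```text
t 14.2 p [389.1 181.4  87.4] th 92.0 tilt 0.13 q [-0.65  0.35  0.11  2.22 -0.07  0.58  1.12] open 60.0 F 0.0
turn 0.0 shift [-0.8  0.5 62.4] shift before turn [-0.8  0.5 62.4]
```

View pics/c.png

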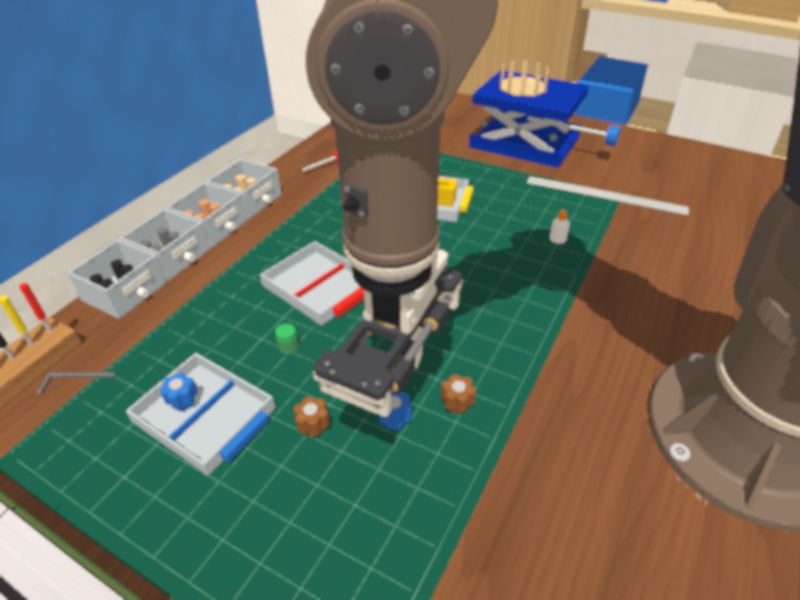

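The side view shows knob 2 upright in the blue far bay at (180,390), the clamp in the yellow near bay at (447,192), and the gripper over the blue knob at (395,410).

Call:
apply_moves --motion '[60,-0.8,0.5,30,0,0,0,60,0,0,24,0,0,0,60,0,0,9,0,0,0,60,0,0,0,0,0,0,30,0,0,0,0,0,0,30,0,0,0,0,0,0,30,0,0,0,0,0,0,30,0,0,0,0,0,0]'

```text
t: 15.25
tcp_pos: [0.3891, 0.1815, 0.0243]
tool_rot: [0.001, -0.018, 1.0, 0.0]
force: [-0.0, 0.0, 6.2]
opening: 0.0387
finger_force: 30.0
```

```bash
python3 plan.py 569 290 100 86
```

```text
t 15.25 p [389.1 181.5  24.3] th 92.0 tilt 0.07 q [-0.62  0.48  0.08  2.26 -0.1   0.41  1.14] open 38.7 F 30.000810027122498
turn 6.0 shift [-171.9  120.8  -75.5] shift before turn [-183.6  102.1  -75.5]
```

Call:
apply_moves --motion '[30,0,0,-25,0,0,0,30,0,0,-50,0,0,0,30,0,0,0,0,0,6,30,-35,24,0,0,0,0,30,-40,28,0,0,0,0,30,-40,28,0,0,0,0,30,-35,25,0,0,0,0,30,-22,16,0,0,0,0,30,0,0,0,0,0,0,30,0,0,0,0,0,0]'

```text
t: 16.5
tcp_pos: [0.5678, 0.2894, 0.0984]
tool_rot: [-0.001, 0.035, 0.999, -0.0]
force: [-0.5, 0.2, 0.6]
opening: 0.0386
finger_force: 30.0
```

```bash
python3 plan.py 569 290 27.3 86
```

```text
t 16.5 p [567.8 289.4  98.4] th 86.0 tilt 0.08 q [-0.66  0.6   0.15  1.7  -0.12  0.85  1.05] open 38.6 F 29.999642372131348
turn 0.0 shift [-1.2  0.8 71.1] shift before turn [-1.2  0.8 71.1]
```

Call:
apply_moves --motion '[30,0,0,30,0,0,0,30,0,0,26,0,0,0,30,0,0,11,0,0,0,30,0,0,4,0,0,0,30,0,0,1,0,0,0,30,0,0,0,0,0,0,30,0,0,0,0,0,0]'

```text
t: 17.38
tcp_pos: [0.5691, 0.2902, 0.0274]
tool_rot: [0.0, 0.035, 0.999, 0.0]
force: [-1.2, -0.4, 1.9]
opening: 0.0386
finger_force: 30.0
```

Contact with the floor. Releasing and rising.

Call:
apply_moves --motion '[44,0,0,0,0,0,0,56,0,0,0,0,0,0,56,0,0,0,0,0,0,56,0,0,-20,0,0,0,56,0,0,-50,0,0,0,56,0,0,0,0,0,0]'

```text
t: 18.12
tcp_pos: [0.5716, 0.2913, 0.1021]
tool_rot: [0.004, 0.035, 0.999, 0.002]
force: [-0.6, 0.4, -0.5]
opening: 0.056
finger_force: 0.0
```

```bash
python3 plan.py 453.8 51.7 90 77
```

```text
t 18.125 p [571.6 291.3 102.1] th 86.0 tilt 0.48 q [-0.66  0.6   0.16  1.7  -0.12  0.85  1.05] open 56.0 F 0.0
turn 9.0 shift [  60.9 -260.    10.3] shift before turn [ 100.9 -247.3   10.3]
```

Call:
apply_moves --motion '[56,0,0,0,0,0,9,56,10,-44,2,0,0,0,56,10,-44,2,0,0,0,56,10,-44,2,0,0,0,56,10,-44,2,0,0,0,56,10,-44,1,0,0,0,56,10,-38,1,0,0,0,56,0,0,0,0,0,0,56,0,0,0,0,0,0]'

```text
t: 19.25
tcp_pos: [0.453, 0.0526, 0.0873]
tool_rot: [0.001, 0.113, 0.994, 0.0]
force: [0.1, 0.3, -0.2]
opening: 0.056
finger_force: 0.0
```

```bash
python3 plan.py 453.8 51.7 23 77
```

```text
t 19.25 p [453.   52.6  87.3] th 77.0 tilt 0.09 q [-0.38  0.38  0.19  2.16 -0.13  0.6   1.24] open 56.0 F 0.0
turn 0.0 shift [-0.9 -0.8 64.3] shift before turn [-0.9 -0.8 64.3]
```

Call:
apply_moves --motion '[56,-1,-1,30,0,0,0,56,0,0,24,0,0,0,56,0,0,11,0,0,0,56,0,0,0,0,0,0,20,0,0,0,0,0,0,20,0,0,0,0,0,0,20,0,0,0,0,0,0,20,0,0,0,0,0,0,20,0,0,0,0,0,0]'

```text
t: 20.38
tcp_pos: [0.4534, 0.051, 0.0222]
tool_rot: [0.0, 0.113, 0.994, 0.0]
force: [-1.5, 0.3, 6.4]
opening: 0.0294
finger_force: 30.0
```

```bash
python3 plan.py 650 6.4 100 77
```

```text
t 20.375 p [453.4  51.   22.2] th 77.0 tilt 0.05 q [-0.34  0.51  0.15  2.2  -0.17  0.44  1.29] open 29.4 F 30.00121693010442
turn 0.0 shift [-201.7    0.8  -77.7] shift before turn [-201.7    0.7  -77.7]
```

Call:
apply_moves --motion '[20,0,0,-25,0,0,0,20,0,0,-53,0,0,0,20,-35,0,0,0,0,0,20,-45,0,0,0,0,0,20,-45,0,0,0,0,0,20,-45,0,0,0,0,0,20,-32,0,0,0,0,0,20,0,0,0,0,0,0,20,0,0,0,0,0,0]'

```text
t: 21.5
tcp_pos: [0.6487, 0.0056, 0.0991]
tool_rot: [-0.001, 0.113, 0.994, -0.0]
force: [-0.8, 1.0, -1.8]
opening: 0.0293
finger_force: 30.0
```

```bash
python3 plan.py 650 6.4 25.2 77
```

```text
t 21.5 p [648.7   5.6  99.1] th 77.0 tilt 0.1 q [-0.23  0.62  0.22  1.67 -0.16  0.87  1.4 ] open 29.3 F 29.999485457665287
turn 0.0 shift [-1.2  1.1 73.9] shift before turn [-1.2  1.1 73.9]
```

Call:
apply_moves --motion '[20,-1,1,30,0,0,0,20,0,0,28,0,0,0,20,0,0,11,0,0,0,20,0,0,4,0,0,0,20,0,0,1.5,0,0,0,20,0,0,0,0,0,0,20,0,0,0,0,0,0]'

```text
t: 22.38
tcp_pos: [0.6515, 0.0062, 0.0259]
tool_rot: [0.001, 0.113, 0.994, 0.0]
force: [0.4, -0.4, -0.4]
opening: 0.0292
finger_force: 30.0
```

Nearly down (target 25.2). I'll lower 0.7 mm more, release and rise.

Call:
apply_moves --motion '[20,0,0,0.7,0,0,0,20,0,0,0,0,0,0,40,0,0,0,0,0,0,52,0,0,0,0,0,0,52,0,0,0,0,0,0,52,0,0,-20,0,0,0,52,0,0,-50,0,0,0,52,0,0,0,0,0,0]'

```text
t: 23.38
tcp_pos: [0.6543, 0.0061, 0.1]
tool_rot: [0.004, 0.113, 0.994, 0.001]
force: [1.0, -0.1, -0.3]
opening: 0.0521
finger_force: 0.0
```

```bash
python3 plan.py 425.1 -45.9 90 77
```

```text
t 23.375 p [654.3   6.1 100. ] th 77.0 tilt 0.48 q [-0.23  0.62  0.22  1.67 -0.17  0.86  1.4 ] open 52.1 F 0.0
turn 0.0 shift [ 211.7 -102.2    8. ] shift before turn [ 211.7 -102.2    8. ]
```

Call:
apply_moves --motion '[56,43,-20,2,0,0,0,56,43,-20,2,0,0,0,56,43,-21,2,0,0,0,56,43,-21,1,0,0,0,56,39,-20,1,0,0,0,56,0,0,0,0,0,0,56,0,0,0,0,0,0]'

```text
t: 24.25
tcp_pos: [0.4237, -0.0456, 0.0872]
tool_rot: [0.001, 0.113, 0.994, 0.0]
force: [0.1, 0.6, -0.8]
opening: 0.0558
finger_force: 0.0
```

```bash
python3 plan.py 425.1 -45.9 23 77
```

```text
t 24.25 p [423.7 -45.6  87.2] th 77.0 tilt 0.12 q [-0.19  0.35  0.21  2.23 -0.13  0.57  1.47] open 55.8 F 0.0
turn 0.0 shift [-1.3  0.  64.2] shift before turn [-1.3  0.  64.2]
```

Call:
apply_moves --motion '[56,-1.3,0,30,0,0,0,56,0,0,24,0,0,0,56,0,0,11,0,0,0,56,0,0,0,0,0,0,20,0,0,0,0,0,0,20,0,0,0,0,0,0,20,0,0,0,0,0,0,20,0,0,0,0,0,0,20,0,0,0,0,0,0]'

```text
t: 25.38
tcp_pos: [0.4242, -0.046, 0.0219]
tool_rot: [0.0, 0.113, 0.994, 0.0]
force: [-1.2, -0.6, 7.0]
opening: 0.0295
finger_force: 30.0
```

```bash
python3 plan.py 584 21.6 100 77
```

```text
t 25.375 p [424.2 -46.   21.9] th 77.0 tilt 0.05 q [-0.14  0.48  0.16  2.27 -0.19  0.4   1.52] open 29.5 F 30.00101207257103
turn 0.0 shift [-140.6  101.8  -77.9] shift before turn [-140.6  101.8  -77.9]
```

Call:
apply_moves --motion '[20,0,0,-25,0,0,0,20,0,0,-53,0,0,0,20,-28,20,0,0,0,0,20,-36,26,0,0,0,0,20,-36,26,0,0,0,0,20,-25,19,0,0,0,0,20,-15,11,0,0,0,0,20,0,0,0,0,0,0,20,0,0,0,0,0,0]'

```text
t: 26.5
tcp_pos: [0.582, 0.0213, 0.0992]
tool_rot: [-0.001, 0.113, 0.994, -0.0]
force: [0.1, -0.4, -1.9]
opening: 0.0295
finger_force: 30.0
```

```bash
python3 plan.py 584 21.6 25 77
```

```text
t 26.5 p [582.   21.3  99.2] th 77.0 tilt 0.08 q [-0.29  0.53  0.22  1.85 -0.16  0.78  1.37] open 29.5 F 29.999653783088434
turn -0.0 shift [-2.   0.7 74.2] shift before turn [-2.   0.7 74.2]
```

Call:
apply_moves --motion '[20,0,0,30,0,0,0,20,0,0,28,0,0,0,20,0,0,11,0,0,0,20,0,0,4,0,0,0,20,0,0,2,0,0,0,20,0,0,0,0,0,0,20,0,0,0,0,0,0]'

```text
t: 27.38
tcp_pos: [0.5835, 0.022, 0.0251]
tool_rot: [0.0, 0.113, 0.994, 0.0]
force: [-0.7, -0.4, -1.2]
opening: 0.0295
finger_force: 30.0
```

Down. Releasing, rising and backing away toward the start so the view is clear.

Call:
apply_moves --motion '[20,0,0,0.3,0,0,0,40,0,0,0,0,0,0,52,0,0,0,0,0,0,52,0,0,0,0,0,0,52,0,0,-20,0,0,0,52,0,0,-50,0,0,0,52,0,0,-50,0,0,0,52,50,0,0,0,0,0,52,50,0,0,0,0,0,52,50,0,0,0,0,0,52,30,0,0,0,0,0,52,0,0,0,0,0,0]'

```text
t: 28.88
tcp_pos: [0.4057, 0.0628, 0.1443]
tool_rot: [-0.001, 0.112, 0.994, 0.0]
force: [0.4, -0.8, 0.5]
opening: 0.0518
finger_force: 0.0
```

```bash
python3 - <<'E'
from h import *
i=eyes.camera("top"); cv2.imwrite("pics/d.png",cv2.resize(i[100:340,90:490],(800,480))[:,:,::-1])
i=eyes.camera("side"); cv2.imwrite("pics/e.png",cv2.resize(i,(800,600))[:,:,::-1])
E
```

```text
(no output)
```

View pics/d.png

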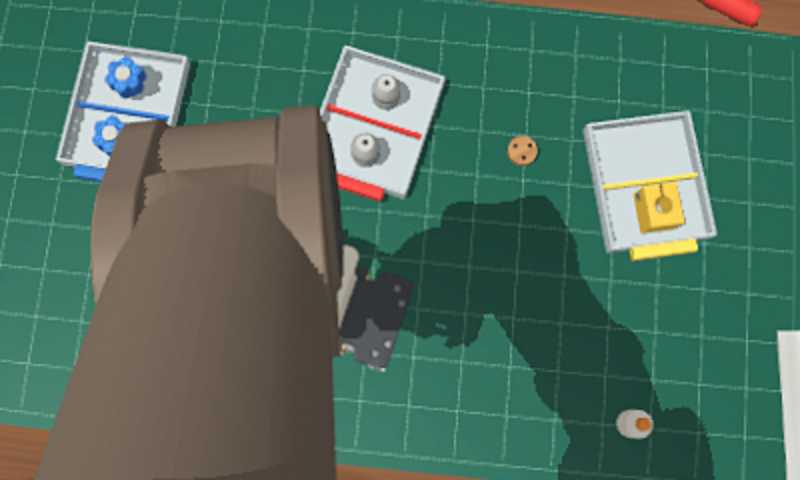

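View pics/e.png

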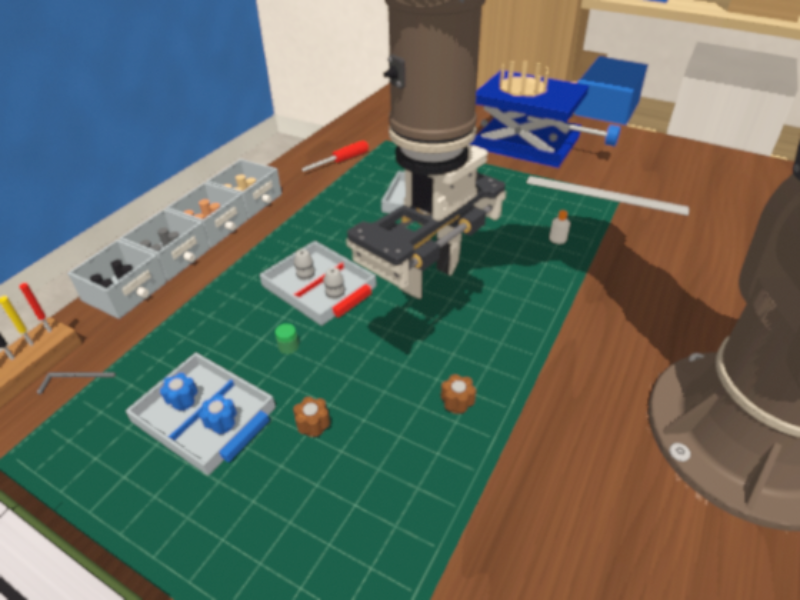

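Both views show all five parts upright in their own bays: knobs at side (180,390) and (220,412), chucks at side (303,263) and (335,282), clamp at top crop (660,205). The glue and the paint pot are where they were, and the gripper is clear of everything.

```bash
python3 -c "
from workcell import ticket
print(ticket.finish_job())"
```

```text
the job is handed in; nothing more can be done
None
```

I handed the job in at about 29 s: the final pictures show both blue knobs, both chucks and the clamp upright in their own bays of the right drawers, with the glue bottle and paint pot where they started; the hand-in returned no verdict.

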